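Make up the two stacked dosing sets

TASK

Make up the two dosing sets on their stands. On the red stand put the red tub, on it the yellow tub, and on top of that the white dosing cup, right way up; on the green stand put the green tub and on it the blue tub. Everything must sit upright and fully down in the ring or recess below it, and the scrub brush and the marker must be left where they lie.

Things in the scene. Friction and masses are not known exactly. Their poses are not given: they have to be found in the camera images.
- red_stand: Low round red tub stand fixed to the table: disc 86 mm in diameter, 8 mm thick, with a raised red ring on it, 68 mm outer and 58 mm inner diameter, 5 mm high. Origin: centre of its underside, on the table, z up. A seated tub has its foot inside the ring and its underside 8 mm above this origin.
- green_stand: Low round green tub stand fixed to the table: disc 86 mm in diameter, 8 mm thick, with a raised green ring on it, 68 mm outer and 58 mm inner diameter, 5 mm high. Origin: centre of its underside, on the table, z up. A seated tub has its foot inside the ring and its underside 8 mm above this origin.
- red_tub: Loose round red plastic tub, closed, blank white band round its side; 64 mm diameter, 51 mm high, about 0.2 kg; grip it across from above 33 mm above its underside. Origin: centre of underside, z up. Foot: 6 mm high plug, 54 mm tapering to 46 mm at the bottom. Top: recess 58 mm wide, 5 mm deep in a 3 mm rim; what is seated in it has its underside 46 mm above this origin.
- yellow_tub: Loose round yellow plastic tub, closed, blank white band round its side; 64 mm diameter, 51 mm high, about 0.2 kg; grip it across from above 33 mm above its underside. Origin: centre of underside, z up. Foot: 6 mm high plug, 54 mm tapering to 46 mm at the bottom. Top: recess 58 mm wide, 5 mm deep in a 3 mm rim; what is seated in it has its underside 46 mm above this origin.
- green_tub: Loose round green plastic tub, closed, blank white band round its side; 64 mm diameter, 51 mm high, about 0.2 kg; grip it across from above 33 mm above its underside. Origin: centre of underside, z up. Foot: 6 mm high plug, 54 mm tapering to 46 mm at the bottom. Top: recess 58 mm wide, 5 mm deep in a 3 mm rim; what is seated in it has its underside 46 mm above this origin.
- blue_tub: Loose round blue plastic tub, closed, blank white band round its side; 64 mm diameter, 51 mm high, about 0.2 kg; grip it across from above 33 mm above its underside. Origin: centre of underside, z up. Foot: 6 mm high plug, 54 mm tapering to 46 mm at the bottom. Top: recess 58 mm wide, 5 mm deep in a 3 mm rim; what is seated in it has its underside 46 mm above this origin.
- dosing_cup: Loose white empty plastic cup, open end up; 68 mm high, 65 mm across the rim, tapering to 50 mm at the flat bottom, about 30 g. Origin: centre of its underside, z up. Grip it lightly (5 N) across the outside from above, 45 mm above its underside. Its bottom fits into a tub's top recess, its underside then 46 mm above that tub's origin.
- scrub_brush: Bystander: scrubbing brush with a wooden back, 61 x 154 x 46 mm, long along its y axis, lying on the table. Origin: centre of its underside. Leave it alone.
- marker: Bystander: black and white marker pen, 17 x 135 x 16 mm, long along its y axis, lying on the table. Origin: centre of its underside. Leave it alone. (Left behind it, beyond x = 0.58 and y = 0.28 m, stands a tall open carton, and behind the stands, beyond x = 0.66 m, a closed box 92 mm high: keep the arm clear of both.)
Mind the look-alikes: they are no part of the job. Several things have the shape of the blue_tub; the one meant has the colours described above.

How it is judged:
By the outcome, as a careful person would: the job done as asked, in the order asked, and still so for the second after the job is handed in, with the robot touching nothing.
It also fails if it takes over 115 s, if anything falls off the work surface, if the arm or the gripper's body presses on something with over 40 N, if the wrist force passes 120 N, or if a joint passes its speed limit or range.

ROBOT

A 6-joint arm with a two-finger parallel gripper is mounted at the origin on a cart in front of the work surface, level with it; the furniture and walls round the work are solid. World frame = base frame: x ahead of the robot, y to its left, z up, the work surface at z = 0. Lengths are in m, angles in degrees, forces in N, time in s.
With the tool pointing down it reaches from about 0.35 to 0.875 m from the base axis. Payload 4.2 kg.
Tool frame: the origin (TCP) lies midway between the tips of the shut fingers; the grasp point (between the pads) lies 19 mm behind it (r.pinch_z is the distance from the TCP to the grasp point, in m); z points along the fingers, y is the line along which they close (so a half turn about z gives the same grasp; the last joint's range is limited). The gripper opens to 87 mm and grips with 3 to 60 N. Pads are 19 mm wide; open, the fingers measure 117 mm over their backs; the gripper's body (75 mm by 190 mm) begins 51 mm behind the grasp point.
Start: joints at [-57.204, 22.042, 0.453, 0, -68.411, -14.817], TCP at [0.193, -0.594, 0.223] pointing down, gripper open.
Joint ranges: [-179.83, 179.83], [-69.29, 118.12], [-61.27, 80.66], [-181.25, 117.63], [-171.15, -9.14], [-177.46, 177.46]. Speed limits (degrees/s): [159.86, 159.86, 180, 180, 180, 180].

INTERFACE

Orientations are given as a 3x3 rotation matrix whose columns are the frame's x, y, z axes.
In Python, from station import r, imaging, models gives the robot as it stands. The module is installed in compiled form; this text tells all that it offers.
- The arm moves only by the tool apply_moves, never from a script. Its argument "moves" is a list of rows, each a list of 2 entries, a list of its own where there are three numbers: the shift along the tool's x, y, z in m, then the turn about the tool's z in degrees. A call has 1 to 5 rows; each row shifts and turns the commanded pose from where the row before left it, along the tool's axes as they then stand; what a row does not reach is not made up. A row lasts 1/12 s, in which the tool goes at most 41.7 mm and 7.16 degrees, less where a joint would pass 70% of its speed; a pose out of reach is approached as far as the arm can. A call is refused whole if a number of a shift passes 0.0417 or a number of a turn 7.16, either way. A call with a gripper value outside its range is refused whole. "hand" is the finger opening in m, from 0 to 0.087, set as the call begins (left out, the last holds). The fingers move at their own pace and stop on an object; the grip force is fixed at half the most. Time passes only in rows, so rows that do not move let the fingers close. It gives the time, the measured TCP pose, the force, the opening and the grip force at its end, in the units of the state.
- r.sense(): the state, without advancing time (a new reading comes with each control period).
- imaging.capture(name): name is "scene" or "top" or "wrist"; returns a dict with "frame" (400x640x3 uint8, blue, green, red), "intrinsics" (3x3 intrinsics, pixels), "eye" and "orientation" of the camera in the world. Camera axes: x right, y down, z forward; pixel columns grow to the right and rows downward; lengths in m; the calibration is good to about 2 mm. A picture is of the moment at which its call begins. There is no depth.
- r.finish_job(): hands the job in; it is judged then, once.
Trained networks look in a picture, given as the dict that the camera call returned (one of the last four; its "shot" number tells which), for a name from the list of things; names that differ only in an ending like _2 or _b are one class to them, and where a whole thing is asked for, a point or a joint stands for the part that bears it (a point fixed in the world has none). Each returns a list of dicts, best first, with "confidence" (0 to 1); they miss things now and then, are a little off and sometimes report something else, mostly with a low value. They report only what shows in the picture. A call takes as long as a camera call. They do not tell look-alikes from the thing itself.
- models.cut_out(picture, target): "region" (400x640 bool, what is visible of it) and "extent" ([left, top, width, height] as shares, 0 to 1, of the picture: columns of its width, rows of its height, round what is visible of it).
- models.place_of(picture, target): "at" ([column, row] as shares, 0 to 1, of the picture: columns of its width, rows of its height: a listed point, or the origin of a listed thing).
The state is a dict: "time_s": time; "joints": joint angles; "joint_velocities": joint speeds; "effort": joint torques, N m; "tcp_pos": TCP position; "ee_rot": TCP orientation; "wrist_force": force on the tool from outside, world axes, zero at the start; "moment": the same for the moment, N m; "gripper_width": opening from 0.0 (shut) to 1.0 (fully open); "gripper_force": force on a finger pad.
Only numpy, scipy, OpenCV 4.12 (cv2) and the standard library are available. Lean on these libraries where they do the work, as an engineer would, in place of code of your own. Each camera call takes 0.05 s, during which the arm holds its last target. There are 200 camera calls.

## Working session

There is one attempt and no reset: what is moved stays moved. The work goes in short steps, Python scripts to look and compute and a tool call to move; the robot and the scene stay as the last step left them, time stands still between calls to the robot, and variables do not carry over. Pictures are saved under pics/ and viewed, at most 14 in all, crops included, and the job is handed in when it is done.

Besides the shell and the picture viewer there is one more tool, called after ">>>" as a command line: name --argument value ..., lists and objects as JSON in quotes. apply_moves: Moves the arm, as the interface text tells. Its arguments: {"type":"object","properties":{"moves":{"type":"array"},"hand":{"type":"number"}},"required":["moves"]}

```bash
mkdir -p pics
cat > h.py <<'E'
import numpy as np, cv2
from station import r, imaging, models
def ray(p,uv):
    K=p["intrinsics"];d=np.array(p["orientation"])@np.linalg.inv(K)@np.array([uv[0],uv[1],1.]);return np.array(p["eye"]),d
def at_z(p,uv,z):
    e,d=ray(p,uv);return e+d*(z-e[2])/d[2]
def proj(p,X):
    c=np.array(p["orientation"]).T@(np.array(X)-p["eye"]);q=np.array(p["intrinsics"])@c;return q[:2]/q[2]
E
python3 - <<'E'
from h import *
np.set_printoptions(precision=4,suppress=True)
s=r.sense();print(s["tcp_pos"],s["ee_rot"],s["gripper_width"],r.pinch_z,s["time_s"])
for n in["scene","top"]:
    p=imaging.capture(n);cv2.imwrite(f"pics/{n}0.png",p["frame"]);print(n,p["eye"],p["orientation"],p["intrinsics"])
    for t in["red_stand","green_stand","red_tub","yellow_tub","green_tub","blue_tub","dosing_cup","scrub_brush","marker"]:
        for d in models.place_of(p,t)[:6]:
            uv=np.array(d["at"])*[640,400];print(t,round(d["confidence"],2),uv,at_z(p,uv,0)[:2])
E
```

```text
[ 0.1928 -0.5939  0.2215] [[-0.9512 -0.3085 -0.0007]
 [-0.3085  0.9512  0.002 ]
 [ 0.0001  0.0021 -1.    ]] 1.0015987251033973 0.0187 0.0
scene [-0.2463  0.6736  0.8751] [[-0.6895 -0.4416  0.574 ]
 [-0.7242  0.4279 -0.5408]
 [-0.0068 -0.7886 -0.6149]] [[510.5495   0.     317.0168]
 [  0.     510.5495 200.3245]
 [  0.       0.       1.    ]]
red_stand 0.69 [242.112 234.   ] [0.6027 0.1396]
green_stand 0.95 [315.328 194.52 ] [ 0.5933 -0.111 ]
red_tub 0.74 [242.624 284.88 ] [0.4605 0.2453]
yellow_tub 0.73 [345.92 226.4 ] [ 0.4377 -0.0739]
green_tub 0.62 [358.976 166.6  ] [ 0.6026 -0.3028]
green_tub 0.38 [293.12 253.28] [0.458  0.0924]
blue_tub 0.68 [386.688 155.4  ] [ 0.5845 -0.411 ]
blue_tub 0.59 [384.  201.6] [ 0.4371 -0.2256]
dosing_cup 0.98 [295.488 255.52 ] [0.4481 0.0934]
scrub_brush 0.7 [414.016 177.48 ] [ 0.4509 -0.3772]
scrub_brush 0.47 [356.672 166.52 ] [ 0.6078 -0.2981]
marker 0.82 [204.928 260.88 ] [0.5868 0.2638]
top [ 0.3448 -0.0651  1.0907] [[-0.0209 -0.9835  0.1799]
 [-0.9998  0.0198 -0.0082]
 [ 0.0045 -0.18   -0.9837]] [[416.0275   0.     319.1846]
 [  0.     416.0275 202.0638]
 [  0.       0.       1.    ]]
red_stand 0.63 [240.576 181.4  ] [0.6049 0.1359]
green_stand 0.73 [326.72 185.6 ] [ 0.5887 -0.0953]
red_tub 0.63 [203.584 239.6  ] [0.4504 0.2306]
red_tub 0.16 [433.6  237.52] [ 0.4435 -0.3728]
yellow_tub 0.66 [317.824 238.92 ] [ 0.446  -0.0685]
green_tub 0.89 [403.584 178.08 ] [ 0.6054 -0.3031]
blue_tub 0.74 [453.696 175.92 ] [ 0.6087 -0.4388]
blue_tub 0.67 [374.976 244.72 ] [ 0.4278 -0.2178]
dosing_cup 0.63 [257.6  239.52] [0.4477 0.0893]
scrub_brush 0.75 [437.12 240.  ] [ 0.4368 -0.3816]
marker 0.77 [194.304 186.8  ] [0.5925 0.2595]
```

View pics/scene0.png

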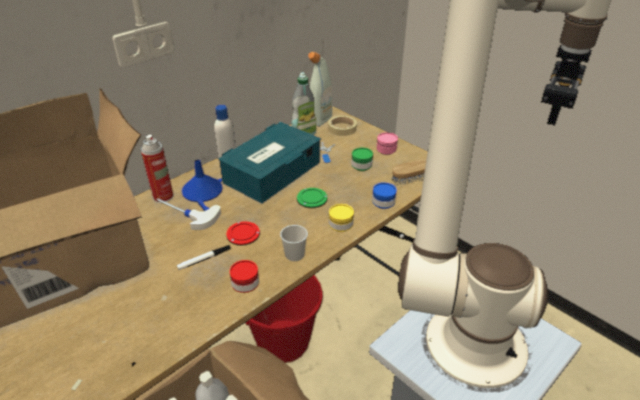

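View pics/top0.png

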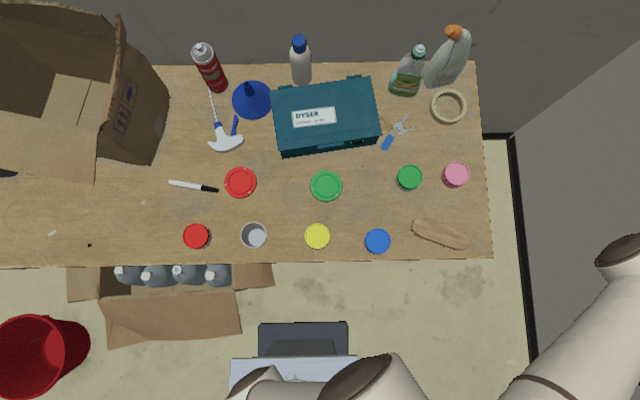

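Scene picture: red tub (244,275), cup (293,242), yellow (341,216), blue (384,195), green (362,158), pink tub (387,143); stands red (243,233) and green (312,198). Candidates for blue_tub: the blue one at top (377,241) or the pink one at top (456,174). By colour I choose (377,241). Next I'll fit silhouettes and check in a crop.

```bash
cat >> h.py <<'E'
from scipy.optimize import least_squares
PROF={"tub":[(.0,.023),(.006,.027),(.006,.032),(.051,.032)],"stand":[(0,.043),(.008,.043),(.013,.034)],"cup":[(0,.025),(.068,.0325)]}
def bbox_c(p,kind,xy,z0=0):
    a=np.linspace(0,2*np.pi,60);P=np.array([proj(p,[xy[0]+R*np.cos(t),xy[1]+R*np.sin(t),z0+z]) for z,R in PROF[kind] for t in a],np.float32)
    h=cv2.convexHull(P);m=cv2.moments(h);return np.array([m["m10"],m["m01"]])/m["m00"],m["m00"]
def find(p,name,near,z0=0):
    kind=name.split("_")[1];best=None
    for d in models.cut_out(p,name):
        m=d["region"].astype(np.uint8);
        n,l,st,ce=cv2.connectedComponentsWithStats(m)
        if n<2: continue
        i=1+np.argmax(st[1:,4]);c=ce[i]
        f=least_squares(lambda x:bbox_c(p,kind,x,z0)[0]-c,near,diff_step=1e-3)
        e=np.linalg.norm(f.x-near)
        if e<.05 and (best is None or e<best[0]): best=(e,f.x,st[i,4]/bbox_c(p,kind,f.x,z0)[1],d["confidence"],p["frame"][l==i].mean(0).round())
    return best
E
python3 - <<'E'
from h import *
np.set_printoptions(precision=4,suppress=True)
N={"red_stand":(.603,.137),"green_stand":(.591,-.1),"red_tub":(.455,.235),"yellow_tub":(.442,-.07),"green_tub":(.605,-.303),"blue_tub":(.43,-.22),"dosing_cup":(.448,.09)}
for n in["scene","top"]:
    p=imaging.capture(n)
    for t in N: print(n,t,find(p,t,np.array(N[t])))
f=p["frame"][150:270,340:480];cv2.imwrite("pics/crop.png",cv2.resize(f,None,fx=4,fy=4,interpolation=2))
E
```

```text
scene red_stand (np.float64(0.0023088216570654125), array([0.6008, 0.1377]), np.float64(1.0050816880837858), 0.79, array([ 47.,  56., 206.]))
scene green_stand (np.float64(0.010879656114798835), array([ 0.5852, -0.0908]), np.float64(0.9408900484039339), 0.83, array([ 80., 156.,  68.]))
scene red_tub (np.float64(0.004294474581056977), array([0.4562, 0.2391]), np.float64(0.918803777172917), 0.65, array([ 55.,  64., 180.]))
scene yellow_tub (np.float64(0.006504088226924681), array([ 0.4478, -0.067 ]), np.float64(0.9183977790268765), 0.86, array([ 78., 176., 192.]))
scene green_tub (np.float64(0.010766618748175425), array([ 0.5962, -0.3092]), np.float64(1.0017750650973989), 0.74, array([ 83., 135.,  86.]))
scene blue_tub (np.float64(0.003641567919172583), array([ 0.4334, -0.2187]), np.float64(0.9487542880558846), 0.65, array([153., 103.,  75.]))
scene dosing_cup (np.float64(0.005806186413697785), array([0.4537, 0.0911]), np.float64(0.9781049743709996), 0.7, array([114., 129., 136.]))
top red_stand (np.float64(0.0028573756390896624), array([0.6004, 0.1357]), np.float64(1.0395140547668889)
[... 176 characters left out ...]
)
top red_tub (np.float64(0.005631121242510074), array([0.4557, 0.2406]), np.float64(0.9872800689905028), 0.82, array([ 57.,  63., 174.]))
top yellow_tub (np.float64(0.00887984736423579), array([ 0.4507, -0.0682]), np.float64(0.9580405862312167), 0.68, array([ 90., 197., 195.]))
top green_tub (np.float64(0.00997886837309626), array([ 0.5981, -0.3103]), np.float64(0.9411701922636522), 0.71, array([ 87., 144.,  71.]))
top blue_tub (np.float64(0.0031939615619813516), array([ 0.4329, -0.2187]), np.float64(0.9993415371274186), 0.59, array([177., 112.,  66.]))
top dosing_cup (np.float64(0.004939765122120978), array([0.4528, 0.091 ]), np.float64(0.9949087395839298), 0.78, array([139., 140., 137.]))
```

View pics/crop.png

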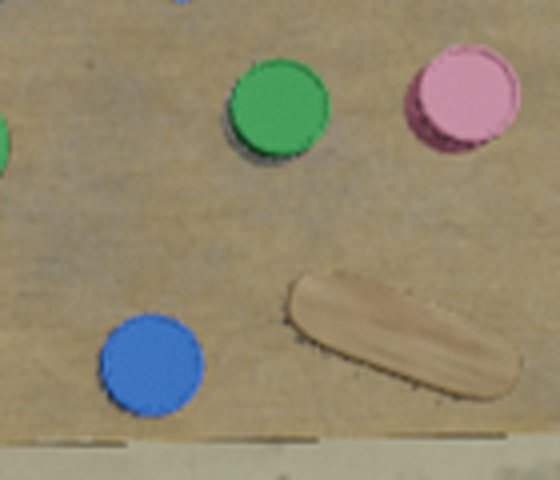

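Crop: blue-lidded tub (152,365) is the target. Pink (468,95) is the look-alike and the green tub is at (280,107). The two views agree within 3 mm. First I align the tool with the world axes.

>>> apply_moves --moves '[[[0,0,0],6],[[0,0,0],6],[[0,0,0],5.97],[[-0.02,0.03,0],0],[[-0.02,0.03,0],0]]' --hand 0.087

```text
time_s: 2.22
tcp_pos: [0.2325, -0.5345, 0.2218]
ee_rot: [[-1.0, 0.003, -0.0], [0.003, 1.0, 0.001], [0.0, 0.001, -1.0]]
wrist_force: [1.2, 1.1, -0.5]
gripper_width: 1.001
gripper_force: 0.0
```

>>> apply_moves --moves '[[[-0.02,0.035,0],0],[[-0.02,0.035,0],0],[[-0.02,0.035,0],0],[[-0.02,0.035,0],0],[[-0.02,0.035,0],0]]'

```text
time_s: 2.63
tcp_pos: [0.3335, -0.3578, 0.2228]
ee_rot: [[-1.0, 0.0, 0.001], [0.0, 1.0, -0.0], [-0.001, -0.0, -1.0]]
wrist_force: [1.5, -1.0, -1.3]
gripper_width: 1.002
gripper_force: 0.0
```

>>> apply_moves --moves '[[[-0.02,0.035,0],0],[[-0.02,0.035,0],0],[[-0.02,0.035,0],0],[[-0.02,0.035,0],0],[[0,0.035,0],0]]'

```text
time_s: 3.05
tcp_pos: [0.4159, -0.1826, 0.2229]
ee_rot: [[-1.0, -0.002, 0.002], [-0.002, 1.0, -0.001], [-0.002, -0.001, -1.0]]
wrist_force: [1.3, -0.2, 0.7]
gripper_width: 0.994
gripper_force: 0.0
```

>>> apply_moves --moves '[[[-0.004,0.0352,0],0],[[-0.004,0.0352,0],0],[[-0.004,0.0352,0],0],[[-0.004,0.0352,0],0],[[-0.004,0.0352,0],0]]'

```text
time_s: 3.47
tcp_pos: [0.4327, -0.0067, 0.223]
ee_rot: [[-1.0, -0.0, 0.001], [-0.0, 1.0, 0.0], [-0.001, 0.0, -1.0]]
wrist_force: [1.2, -0.5, 0.3]
gripper_width: 1.007
gripper_force: 0.0
```

>>> apply_moves --moves '[[[-0.004,0.0352,0],0],[[-0.004,0.0352,0],0],[[-0.004,0.0352,0],0],[[-0.004,0.0352,0],0],[[-0.004,0.0352,0],0]]'

```text
time_s: 3.88
tcp_pos: [0.4526, 0.1695, 0.2229]
ee_rot: [[-1.0, -0.001, 0.001], [-0.001, 1.0, 0.0], [-0.001, 0.0, -1.0]]
wrist_force: [0.8, -0.5, 0.5]
gripper_width: 0.998
gripper_force: 0.0
```

>>> apply_moves --moves '[[[0,0.0353,0.02],0],[[0,0.0353,0.02],0],[[0,0,0.03],0],[[0,0,0],0],[[0,0,0],0]]'

```text
time_s: 4.3
tcp_pos: [0.452, 0.2376, 0.1516]
ee_rot: [[-1.0, -0.001, -0.003], [-0.001, 1.0, -0.003], [0.003, -0.003, -1.0]]
wrist_force: [0.3, 0.5, 1.2]
gripper_width: 1.0
gripper_force: 0.0
```

Run:
```python
from h import *
np.set_printoptions(precision=4,suppress=True)
s=r.sense();print(s["tcp_pos"],s["ee_rot"])
p=imaging.capture("wrist");cv2.imwrite("pics/w1.png",p["frame"]);print(p["eye"],p["orientation"])
for n,xy in {"red_tub":(.456,.24),"dosing_cup":(.4533,.091)}.items(): print(n,find(p,n,np.array(xy)))
```

```text
[0.452  0.2376 0.1516] [[-1.     -0.001  -0.0027]
 [-0.001   1.     -0.0031]
 [ 0.0027 -0.0031 -1.    ]]
[0.3846 0.238  0.3136] [[-0.0014  0.9699  0.2435]
 [ 1.      0.0022 -0.0032]
 [-0.0036  0.2435 -0.9699]]
red_tub (np.float64(0.0022075730760772994), array([0.4541, 0.241 ]), np.float64(0.9823947750874155), 0.67, array([ 38.,  52., 207.]))
dosing_cup (np.float64(0.0063362158789802515), array([0.4479, 0.0944]), np.float64(0.8608657353581728), 0.8, array([109., 117., 125.]))
```

View pics/w1.png

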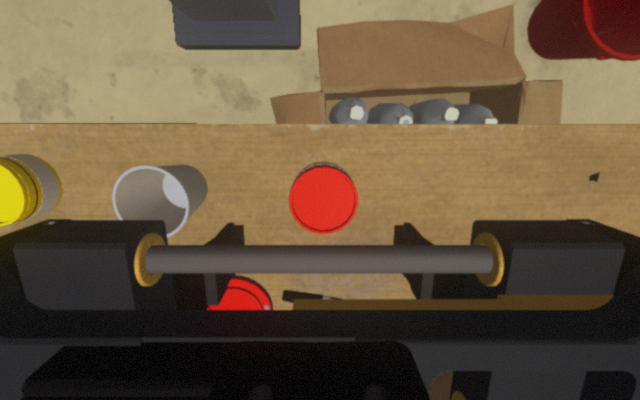

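Wrist picture: red tub at (323,198) between the fingers, cup at (160,200) clear, red stand at (240,297). I'll descend and grip.

>>> apply_moves --moves '[[[-0.002,0.002,0.03],0],[[0,0,0.03],0],[[0,0,0.03],0],[[0,0,0.03],0],[[0,0,0.017],0]]'

```text
time_s: 4.87
tcp_pos: [0.4549, 0.2392, 0.0147]
ee_rot: [[-1.0, 0.002, -0.0], [0.002, 1.0, 0.0], [0.0, 0.0, -1.0]]
wrist_force: [-0.4, -0.6, -0.1]
gripper_width: 0.999
gripper_force: 0.0
```

>>> apply_moves --moves '[[[0,0,0],0],[[0,0,0],0],[[0,0,0],0],[[0,0,0],0],[[0,0,0],0]]' --hand 0.055

```text
time_s: 5.28
tcp_pos: [0.456, 0.2412, 0.0176]
ee_rot: [[-1.0, -0.0, 0.003], [-0.0, 1.0, 0.003], [-0.003, 0.003, -1.0]]
wrist_force: [-0.8, -0.1, 2.9]
gripper_width: 0.726
gripper_force: 30.0
```

>>> apply_moves --moves '[[[0,0,0],0],[[0,0,0],0],[[0,0,0],0],[[0,0,0],0],[[0,0,0],0]]'

```text
time_s: 5.7
tcp_pos: [0.456, 0.2412, 0.0176]
ee_rot: [[-1.0, -0.001, 0.003], [-0.001, 1.0, 0.003], [-0.003, 0.003, -1.0]]
wrist_force: [-1.0, -0.7, 7.3]
gripper_width: 0.726
gripper_force: 30.0
```

>>> apply_moves --moves '[[[0,0,-0.015],0],[[0,0,-0.03],0],[[0,0,-0.03],0],[[0,0,-0.03],0],[[0,0,0],0]]'

```text
time_s: 6.12
tcp_pos: [0.4578, 0.2426, 0.1268]
ee_rot: [[-1.0, -0.002, 0.01], [-0.002, 1.0, 0.008], [-0.01, 0.008, -1.0]]
wrist_force: [1.4, 1.0, -1.2]
gripper_width: 0.726
gripper_force: 30.0
```

>>> apply_moves --moves '[[[-0.0292,-0.0208,0],0],[[-0.0292,-0.0208,0],0],[[-0.0292,-0.0208,0],0],[[-0.0292,-0.0208,0],0],[[-0.0292,-0.0208,0],0]]'

```text
time_s: 6.53
tcp_pos: [0.6012, 0.135, 0.1198]
ee_rot: [[-1.0, -0.0, -0.002], [-0.0, 1.0, -0.0], [0.002, -0.0, -1.0]]
wrist_force: [0.7, 0.9, -3.0]
gripper_width: 0.732
gripper_force: 30.0
```

>>> apply_moves --moves '[[[0,0,0],0],[[0,0,0],0],[[0,0,0],0]]'

```text
time_s: 6.78
tcp_pos: [0.5997, 0.1358, 0.1194]
ee_rot: [[-1.0, 0.001, -0.003], [0.001, 1.0, -0.0], [0.003, -0.0, -1.0]]
wrist_force: [0.0, -0.7, -2.7]
gripper_width: 0.728
gripper_force: 30.0
```

Run:
```python
from h import *
np.set_printoptions(precision=4,suppress=True)
s=r.sense();t=s["tcp_pos"];print(t,s["joints"])
for c in["wrist","top","scene"]:
    p=imaging.capture(c)
    z0=t[2]+.0187-.033
    f=p["frame"];u,v=proj(p,[.6,.137,.06]).astype(int);a,b=max(u-80,0),max(v-70,0);cv2.imwrite(f"pics/{c}2.png",cv2.resize(f[b:b+140,a:a+160],None,fx=4,fy=4))
    for n,xy,z in(("red_tub",t[:2],z0),("red_stand",(.6,.137),0)): print(c,n,find(p,n,np.array(xy),z))
```

```text
[0.5997 0.1358 0.1194] [  27.7969   26.1523   -8.8052   -0.0539  -55.1845 -117.8183]
wrist red_tub (np.float64(0.023315895519153595), array([0.5764, 0.1355]), np.float64(0.35667110827527654), 0.8, array([ 41.,  51., 190.]))
wrist red_stand (np.float64(0.02036017499827139), array([0.5798, 0.1398]), np.float64(0.41469670863537833), 0.93, array([ 40.,  53., 214.]))
top red_tub (np.float64(0.023582042328051927), array([0.5762, 0.134 ]), np.float64(0.22476292866487838), 0.58, array([ 62.,  67., 143.]))
top red_stand (np.float64(0.018000162265383077), array([0.5834, 0.1301]), np.float64(0.5194853034640715), 0.85, array([ 60.,  68., 181.]))
scene red_tub (np.float64(0.006052205968611854), array([0.5943, 0.1332]), np.float64(0.8633616984861324), 0.89, array([ 58.,  66., 166.]))
scene red_stand (np.float64(0.0008936252209495234), array([0.6007, 0.1376]), np.float64(1.0322471287152724), 0.6, array([ 50.,  61., 212.]))
```

View pics/scene2.png

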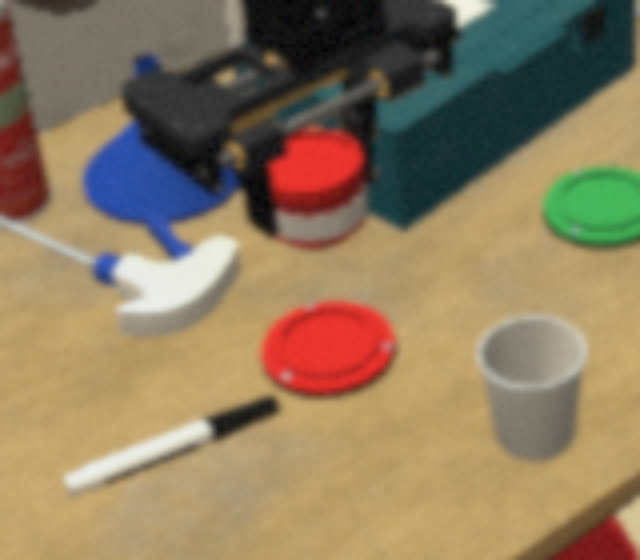

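Scene crop: the red tub hangs level in the fingers at (320,185), above the empty red stand at (328,347). Lowering it.

>>> apply_moves --moves '[[[-0.001,0.001,0.03],0],[[0,0,0.03],0],[[0,0,0.02],0],[[0,0,0],0],[[0,0,0.005],0]]'

```text
time_s: 7.65
tcp_pos: [0.6022, 0.1373, 0.0357]
ee_rot: [[-1.0, -0.001, 0.0], [-0.001, 1.0, -0.001], [-0.0, -0.001, -1.0]]
wrist_force: [0.9, 0.4, -1.8]
gripper_width: 0.724
gripper_force: 30.0
```

>>> apply_moves --moves '[[[0,0,0.003],0],[[0,0,0.003],0],[[0,0,0.003],0],[[0,0,0.003],0],[[0,0,0],0]]'

```text
time_s: 8.07
tcp_pos: [0.6026, 0.1376, 0.0256]
ee_rot: [[-1.0, -0.001, 0.002], [-0.001, 1.0, 0.001], [-0.002, 0.001, -1.0]]
wrist_force: [-2.1, -0.7, 4.4]
gripper_width: 0.733
gripper_force: 30.0
```

>>> apply_moves --moves '[[[0,0,0],0],[[0,0,0],0],[[0,0,0],0],[[0,0,0],0],[[0,0,-0.02],0]]' --hand 0.087

```text
time_s: 8.48
tcp_pos: [0.5991, 0.1361, 0.0399]
ee_rot: [[-1.0, 0.001, -0.008], [0.001, 1.0, -0.003], [0.008, -0.003, -1.0]]
wrist_force: [0.3, -0.8, -0.9]
gripper_width: 0.977
gripper_force: 0.0
```

>>> apply_moves --moves '[[[0,0,-0.03],0],[[0,0,-0.03],0],[[0,0,-0.03],0],[[0.025,-0.034,-0.02],0],[[0.025,-0.034,0],0]]'

```text
time_s: 8.9
tcp_pos: [0.5583, 0.0748, 0.1559]
ee_rot: [[-1.0, -0.004, 0.01], [-0.004, 1.0, 0.003], [-0.01, 0.003, -1.0]]
wrist_force: [0.2, -1.2, -0.4]
gripper_width: 0.997
gripper_force: 0.0
```

>>> apply_moves --moves '[[[0.025,-0.034,0],0],[[0.025,-0.034,0],0],[[0.025,-0.034,0],0],[[0.0276,-0.0353,0],0],[[0,0,0],0]]'

```text
time_s: 9.32
tcp_pos: [0.4495, -0.0639, 0.151]
ee_rot: [[-1.0, 0.005, -0.004], [0.005, 1.0, 0.0], [0.004, 0.0, -1.0]]
wrist_force: [-0.4, -0.6, 0.0]
gripper_width: 0.997
gripper_force: 0.0
```

```bash
cat > look.py <<'E'
import sys
from h import *
np.set_printoptions(precision=4,suppress=True)
# args: name x y z0 ...
s=r.sense();print(s["time_s"],s["tcp_pos"])
a=sys.argv[1:]
for c in["wrist","top","scene"]:
    p=imaging.capture(c);cv2.imwrite(f"pics/{c}_{s['time_s']:.1f}.png",p["frame"])
    for i in range(0,len(a),4): 
        b=find(p,a[i],np.array([float(a[i+1]),float(a[i+2])]),float(a[i+3]))
        print(c,a[i],b and (b[1],round(b[2],2),b[3]))
E
python3 look.py red_tub .601 .137 .008 yellow_tub .449 -.0676 0
```

```text
9.3167 [ 0.4495 -0.0639  0.151 ]
wrist red_tub None
wrist yellow_tub (array([ 0.4469, -0.0641]), np.float64(0.98), 0.59)
top red_tub (array([0.6028, 0.1355]), np.float64(1.03), 0.89)
top yellow_tub (array([ 0.4302, -0.0666]), np.float64(0.34), 0.73)
scene red_tub (array([0.6012, 0.1362]), np.float64(0.96), 0.89)
scene yellow_tub (array([ 0.448 , -0.0646]), np.float64(0.93), 0.65)
```

>>> apply_moves --moves '[[[0,0.001,0.03],0],[[0,0,0.03],0],[[0,0,0.03],0],[[0,0,0.03],0],[[0,0,0.018],0]]'

```text
time_s: 10.18
tcp_pos: [0.4539, -0.059, 0.0107]
ee_rot: [[-1.0, -0.001, -0.004], [-0.001, 1.0, -0.001], [0.004, -0.001, -1.0]]
wrist_force: [-0.7, -1.3, -0.1]
gripper_width: 0.999
gripper_force: 0.0
```

>>> apply_moves --moves '[[[0,0,0],0],[[0,0,0],0],[[0,0,0],0],[[0,0,0],0],[[0,0,0],0]]' --hand 0.055

```text
time_s: 10.6
tcp_pos: [0.4562, -0.059, 0.0147]
ee_rot: [[-1.0, -0.0, 0.003], [-0.0, 1.0, 0.001], [-0.003, 0.001, -1.0]]
wrist_force: [-0.0, -0.2, 1.1]
gripper_width: 0.725
gripper_force: 30.0
```

>>> apply_moves --moves '[[[0,0,0],0],[[0,0,-0.015],0],[[0,0,-0.03],0],[[0,0,-0.04],0],[[0,0,-0.04],0]]'

```text
time_s: 11.02
tcp_pos: [0.4537, -0.0594, 0.1394]
ee_rot: [[-1.0, 0.0, -0.003], [0.0, 1.0, -0.0], [0.003, -0.0, -1.0]]
wrist_force: [2.2, 0.1, -2.0]
gripper_width: 0.725
gripper_force: 30.0
```

>>> apply_moves --moves '[[[-0.02,0.03,-0.02],0],[[-0.0266,0.0347,0],0],[[-0.0266,0.0347,0],0],[[-0.0266,0.0347,0],0],[[-0.0266,0.0347,0],0]]'

```text
time_s: 11.43
tcp_pos: [0.5767, 0.1046, 0.1588]
ee_rot: [[-1.0, 0.0, -0.0], [0.0, 1.0, 0.001], [0.0, 0.001, -1.0]]
wrist_force: [-0.6, 0.2, -2.7]
gripper_width: 0.721
gripper_force: 30.0
```

>>> apply_moves --moves '[[[-0.0262,0.0348,0],0],[[0,0,0.02],0],[[0,0,0.02],0],[[0,0,0],0],[[0,0,0],0]]'

```text
time_s: 11.85
tcp_pos: [0.6003, 0.1358, 0.1172]
ee_rot: [[-1.0, -0.0, -0.004], [-0.0, 1.0, -0.002], [0.004, -0.002, -1.0]]
wrist_force: [0.7, -0.0, -1.4]
gripper_width: 0.724
gripper_force: 30.0
```

```bash
python3 look.py red_tub .602 .136 .008 yellow_tub .602 .136 .105; python3 -c "
import glob,cv2,os
f=max(glob.glob('pics/scene_*'),key=os.path.getmtime);i=cv2.imread(f);cv2.imwrite('pics/c3.png',cv2.resize(i[150:290,170:350],None,fx=4,fy=4))"
```

```text
11.85 [0.6003 0.1358 0.1172]
wrist red_tub (array([0.5678, 0.1384]), np.float64(0.03), 0.75)
wrist yellow_tub (array([0.5735, 0.1358]), np.float64(0.45), 0.74)
top red_tub (array([0.5832, 0.1201]), np.float64(0.22), 0.72)
top yellow_tub (array([0.5742, 0.133 ]), np.float64(0.34), 0.63)
scene red_tub (array([0.6029, 0.136 ]), np.float64(0.93), 0.67)
scene yellow_tub (array([0.5922, 0.1335]), np.float64(0.9), 0.55)
```

View pics/c3.png

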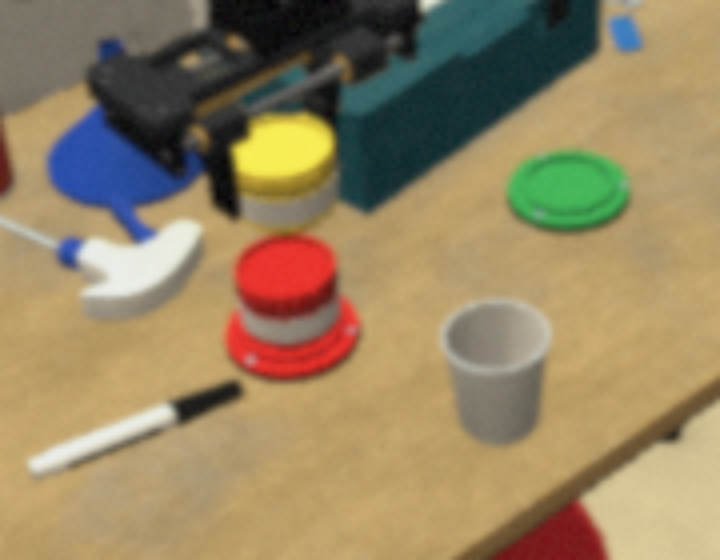

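Scene crop: yellow hangs level at (283,170), and red is seated flat on the red stand at (287,300). Compared with how red hung, yellow sits about 3 mm toward −x in the grip, so I'm correcting x.

>>> apply_moves --moves '[[[-0.0045,0,0.015],0],[[0,0,0.015],0],[[0,0,0.006],0],[[0,0,0],0],[[0,0,0],0]]'

```text
time_s: 12.72
tcp_pos: [0.6062, 0.1363, 0.0825]
ee_rot: [[-1.0, -0.0, -0.0], [-0.0, 1.0, -0.0], [0.0, -0.0, -1.0]]
wrist_force: [0.1, -0.0, -2.0]
gripper_width: 0.723
gripper_force: 30.0
```

>>> apply_moves --moves '[[[0,0,0.003],0],[[0,0,0.003],0],[[0,0,0.003],0],[[0,0,0.003],0],[[0,0,0],0]]'

```text
time_s: 13.13
tcp_pos: [0.6061, 0.1364, 0.07]
ee_rot: [[-1.0, -0.0, -0.0], [-0.0, 1.0, -0.0], [0.0, -0.0, -1.0]]
wrist_force: [0.6, 0.8, -2.6]
gripper_width: 0.723
gripper_force: 30.0
```

>>> apply_moves --moves '[[[0,0,0.0015],0],[[0,0,0.0015],0],[[0,0,0],0],[[0,0,0],0]]'

```text
time_s: 13.47
tcp_pos: [0.607, 0.1367, 0.0687]
ee_rot: [[-1.0, -0.001, 0.002], [-0.001, 1.0, 0.001], [-0.002, 0.001, -1.0]]
wrist_force: [0.3, 0.4, 5.4]
gripper_width: 0.727
gripper_force: 30.0
```

>>> apply_moves --moves '[[[0,0,0],0],[[0,0,0],0],[[0,0,0],0],[[0,0,0],0],[[0,0,-0.02],0]]' --hand 0.087

```text
time_s: 13.88
tcp_pos: [0.6031, 0.1352, 0.0832]
ee_rot: [[-1.0, 0.001, -0.009], [0.001, 1.0, -0.003], [0.009, -0.003, -1.0]]
wrist_force: [-0.4, -0.1, -0.8]
gripper_width: 0.971
gripper_force: 0.0
```

>>> apply_moves --moves '[[[0,0,-0.03],0],[[0,0,-0.03],0],[[0.015,0,-0.02],0],[[0.035,-0.012,0],0],[[0.035,-0.012,0],0]]'

```text
time_s: 14.3
tcp_pos: [0.5213, 0.1127, 0.1682]
ee_rot: [[-1.0, -0.0, 0.002], [-0.0, 1.0, 0.001], [-0.002, 0.001, -1.0]]
wrist_force: [-1.1, 0.3, -0.8]
gripper_width: 0.998
gripper_force: 0.0
```

>>> apply_moves --moves '[[[0.035,-0.012,0],0],[[0.033,-0.0096,0.005],0],[[0,0,0],0],[[0,0,0],0],[[0,0,0],0]]'

```text
time_s: 14.72
tcp_pos: [0.4539, 0.0911, 0.163]
ee_rot: [[-1.0, -0.001, 0.002], [-0.001, 1.0, 0.001], [-0.002, 0.001, -1.0]]
wrist_force: [-0.0, 0.8, -0.3]
gripper_width: 1.001
gripper_force: 0.0
```

```bash
python3 look.py red_tub .602 .136 .008 yellow_tub .602 .136 .054 dosing_cup .4533 .091 0; python3 -c "
import glob,cv2,os
f=max(glob.glob('pics/scene_*'),key=os.path.getmtime);i=cv2.imread(f);cv2.imwrite('pics/c4.png',cv2.resize(i[150:290,170:350],None,fx=4,fy=4))"
```

```text
14.7167 [0.4539 0.0911 0.163 ]
wrist red_tub (array([0.5638, 0.133 ]), np.float64(0.12), 0.63)
wrist yellow_tub None
wrist dosing_cup (array([0.4515, 0.0931]), np.float64(1.01), 0.81)
top red_tub None
top yellow_tub (array([0.602, 0.132]), np.float64(0.84), 0.57)
top dosing_cup (array([0.4303, 0.091 ]), np.float64(0.13), 0.64)
scene red_tub (array([0.584 , 0.1481]), np.float64(0.5), 0.77)
scene yellow_tub (array([0.6   , 0.1356]), np.float64(0.92), 0.56)
scene dosing_cup (array([0.454 , 0.0895]), np.float64(0.91), 0.58)
```

View pics/c4.png

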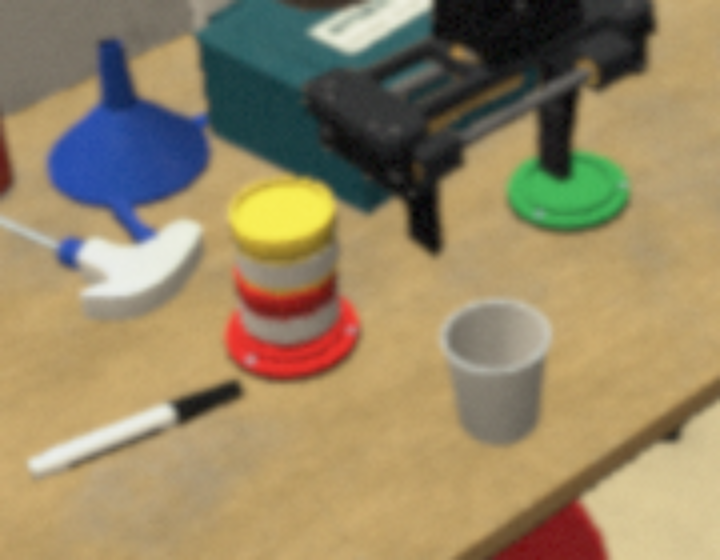

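Scene crop: yellow sits level on red at (283,215–285), and the cup stands open end up at (497,370). Now the cup, closing gently by limiting the opening.

>>> apply_moves --moves '[[[0.001,0.001,0.03],0],[[0,0,0.03],0],[[0,0,0.03],0],[[0,0,0.03],0],[[0,0,0.0165],0]]'

```text
time_s: 15.73
tcp_pos: [0.4505, 0.0909, 0.0233]
ee_rot: [[-1.0, 0.0, -0.004], [0.0, 1.0, -0.002], [0.004, -0.002, -1.0]]
wrist_force: [-0.6, -0.1, -0.4]
gripper_width: 0.999
gripper_force: 0.0
```

>>> apply_moves --moves '[[[0,0,0],0],[[0,0,0],0],[[0,0,0],0],[[0,0,0],0],[[0,0,0],0]]' --hand 0.0595

```text
time_s: 16.15
tcp_pos: [0.4531, 0.0923, 0.0273]
ee_rot: [[-1.0, -0.0, 0.003], [-0.0, 1.0, 0.002], [-0.003, 0.002, -1.0]]
wrist_force: [-0.3, 1.0, 1.8]
gripper_width: 0.73
gripper_force: 13.2
```

>>> apply_moves --moves '[[[0,0,0],0],[[0,0,0],0],[[0,0,0],0]]' --hand 0.0618

```text
time_s: 16.4
tcp_pos: [0.4533, 0.0924, 0.0272]
ee_rot: [[-1.0, -0.001, 0.003], [-0.001, 1.0, 0.001], [-0.003, 0.001, -1.0]]
wrist_force: [0.2, 0.9, 6.7]
gripper_width: 0.721
gripper_force: 29.8
```

>>> apply_moves --moves '[[[0,0,-0.005],0],[[0,0,-0.01],0],[[0,0,-0.01],0],[[0,0,-0.01],0],[[0,0,0],0]]'

```text
time_s: 16.82
tcp_pos: [0.4529, 0.0921, 0.0626]
ee_rot: [[-1.0, -0.0, 0.003], [-0.0, 1.0, 0.002], [-0.003, 0.002, -1.0]]
wrist_force: [0.5, 0.4, -0.3]
gripper_width: 0.725
gripper_force: 29.9
```

>>> apply_moves --moves '[[[0,0,-0.02],0],[[0,0,-0.03],0],[[0,0,-0.03],0],[[0,0,-0.03],0],[[0,0,-0.005],0]]'

```text
time_s: 17.23
tcp_pos: [0.4545, 0.0927, 0.1805]
ee_rot: [[-1.0, -0.001, 0.008], [-0.001, 1.0, 0.004], [-0.008, 0.004, -1.0]]
wrist_force: [0.5, 1.0, 0.4]
gripper_width: 0.721
gripper_force: 29.9
```

>>> apply_moves --moves '[[[-0.0298,0.0087,0],0],[[-0.0298,0.0087,0],0],[[-0.0298,0.0087,0],0],[[-0.0298,0.0087,0],0],[[-0.0298,0.0087,0],0]]'

```text
time_s: 17.65
tcp_pos: [0.6017, 0.1353, 0.1744]
ee_rot: [[-1.0, 0.0, -0.002], [0.0, 1.0, -0.0], [0.002, -0.0, -1.0]]
wrist_force: [0.5, -0.1, 0.1]
gripper_width: 0.721
gripper_force: 29.9
```

>>> apply_moves --moves '[[[0,0,0.015],0],[[0,0,0.015],0],[[0,0,0],0],[[0,0,0],0],[[0,0,0],0]]'

```text
time_s: 18.07
tcp_pos: [0.6011, 0.1351, 0.1461]
ee_rot: [[-1.0, -0.0, 0.0], [-0.0, 1.0, -0.0], [-0.0, -0.0, -1.0]]
wrist_force: [-0.3, 0.6, -0.2]
gripper_width: 0.721
gripper_force: 29.9
```

```bash
python3 look.py yellow_tub .602 .136 .054 dosing_cup .602 .136 .121; python3 -c "
import glob,cv2,os,numpy as np
o=[]
for c,a,b in(('scene',210,120),('wrist',230,100)):
  f=max(glob.glob(f'pics/{c}_*'),key=os.path.getmtime);i=cv2.imread(f);o.append(cv2.resize(i[b:b+140,a:a+100] if c=='scene' else i[b:b+280,a:a+200],(400,560)))
cv2.imwrite('pics/c5.png',np.hstack(o))"
```

```text
18.0667 [0.6011 0.1351 0.1461]
wrist yellow_tub (array([0.578 , 0.1368]), np.float64(0.31), 0.73)
wrist dosing_cup (array([0.5764, 0.135 ]), np.float64(0.27), 0.91)
top yellow_tub (array([0.5811, 0.1282]), np.float64(0.38), 0.47)
top dosing_cup (array([0.5752, 0.1248]), np.float64(0.13), 0.44)
scene yellow_tub (array([0.5926, 0.1388]), np.float64(0.79), 0.66)
scene dosing_cup (array([0.5927, 0.1344]), np.float64(0.8), 0.89)
```

View pics/c5.png

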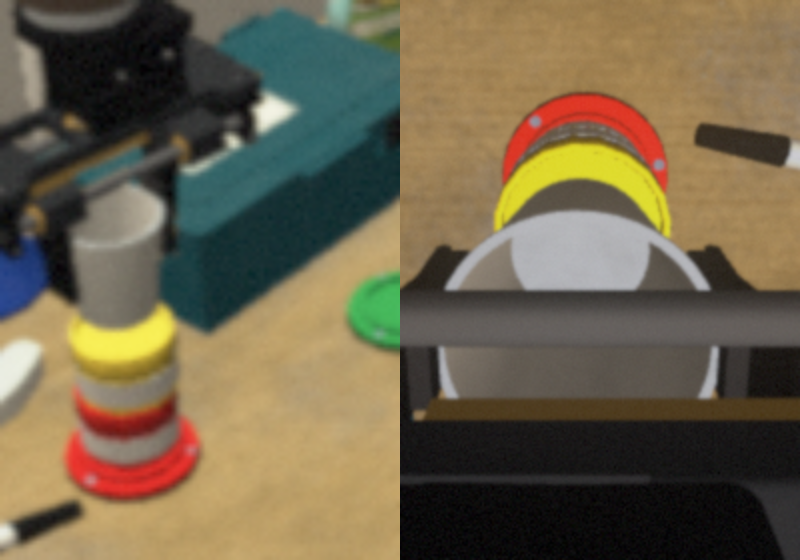

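Picture: cup (left panel 118,255) is held upright over the yellow tub (123,340). The wrist view shows it centred within about 2 mm. Lowering slowly.

>>> apply_moves --moves '[[[0.001,0,0.009],0],[[0,0,0],0],[[0,0,0.003],0],[[0,0,0.003],0],[[0,0,0.002],0]]'

```text
time_s: 18.93
tcp_pos: [0.5999, 0.1352, 0.1283]
ee_rot: [[-1.0, -0.0, -0.001], [-0.0, 1.0, -0.0], [0.001, -0.0, -1.0]]
wrist_force: [-0.2, 0.3, -0.6]
gripper_width: 0.722
gripper_force: 29.9
```

>>> apply_moves --moves '[[[0,0,0.001],0],[[0,0,0.001],0],[[0,0,0],0]]'

```text
time_s: 19.18
tcp_pos: [0.6004, 0.1351, 0.1274]
ee_rot: [[-1.0, -0.0, 0.001], [-0.0, 1.0, -0.0], [-0.001, -0.0, -1.0]]
wrist_force: [-0.5, -2.1, 2.2]
gripper_width: 0.72
gripper_force: 29.9
```

>>> apply_moves --moves '[[[0,0,0],0],[[0,0,0],0],[[0,0,0],0],[[0,0,0],0],[[0,0,-0.01],0]]' --hand 0.087

```text
time_s: 19.6
tcp_pos: [0.5986, 0.1348, 0.135]
ee_rot: [[-1.0, 0.0, -0.005], [0.0, 1.0, -0.001], [0.005, -0.001, -1.0]]
wrist_force: [0.2, -0.1, 0.2]
gripper_width: 0.969
gripper_force: 0.0
```

>>> apply_moves --moves '[[[0,0,-0.02],0],[[0,0,-0.03],0],[[0,0,-0.03],0],[[0,0,0],0],[[0,-0.03,0],0]]'

```text
time_s: 20.02
tcp_pos: [0.6019, 0.1088, 0.2202]
ee_rot: [[-1.0, -0.005, 0.007], [-0.005, 1.0, 0.003], [-0.007, 0.003, -1.0]]
wrist_force: [1.0, -1.5, -1.9]
gripper_width: 1.0
gripper_force: 0.0
```

>>> apply_moves --moves '[[[0,-0.035,0],0],[[0,-0.035,0],0],[[0,-0.035,0],0],[[0,-0.035,0],0],[[0,-0.035,0],0]]'

```text
time_s: 20.43
tcp_pos: [0.6, -0.0713, 0.2178]
ee_rot: [[-1.0, -0.001, 0.001], [-0.001, 1.0, 0.0], [-0.001, 0.0, -1.0]]
wrist_force: [0.5, 0.9, 0.1]
gripper_width: 0.999
gripper_force: 0.0
```

>>> apply_moves --moves '[[[0,-0.035,0],0],[[0,-0.035,0],0],[[0,-0.035,0],0],[[0,-0.035,0],0],[[0,-0.035,0],0]]'

```text
time_s: 20.85
tcp_pos: [0.6, -0.2465, 0.2177]
ee_rot: [[-1.0, -0.0, 0.001], [-0.0, 1.0, -0.0], [-0.001, -0.0, -1.0]]
wrist_force: [0.5, 0.3, 0.8]
gripper_width: 0.999
gripper_force: 0.0
```

>>> apply_moves --moves '[[[0.003,-0.035,0.02],0],[[0,-0.03,0.02],0],[[0,0,0.02],0],[[0,0,0],0],[[0,0,0],0]]'

```text
time_s: 21.27
tcp_pos: [0.5966, -0.3099, 0.1562]
ee_rot: [[-1.0, 0.0, -0.002], [0.0, 1.0, 0.0], [0.002, 0.0, -1.0]]
wrist_force: [0.2, 0.4, 0.5]
gripper_width: 1.001
gripper_force: 0.0
```

```bash
python3 look.py dosing_cup .602 .136 .1 green_tub .597 -.31 0 green_stand .588 -.0926 0; python3 -c "
import glob,cv2,os,numpy as np
o=[]
for c,a,b in(('scene',210,140),('top',200,120)):
  f=max(glob.glob(f'pics/{c}_*'),key=os.path.getmtime);i=cv2.imread(f);o.append(cv2.resize(i[b:b+120,a:a+80],(400,600)))
cv2.imwrite('pics/c6.png',np.hstack(o))"
```

```text
21.2667 [ 0.5966 -0.3099  0.1562]
wrist dosing_cup None
wrist green_tub (array([ 0.596 , -0.3067]), np.float64(0.98), 0.59)
wrist green_stand (array([ 0.5856, -0.0917]), np.float64(0.98), 0.87)
top dosing_cup (array([0.602 , 0.1343]), np.float64(1.03), 0.67)
top green_tub (array([ 0.5925, -0.31  ]), np.float64(0.77), 0.74)
top green_stand (array([ 0.5956, -0.0633]), np.float64(0.18), 0.49)
scene dosing_cup (array([0.6011, 0.1334]), np.float64(0.97), 0.88)
scene green_tub (array([ 0.5986, -0.3094]), np.float64(0.94), 0.67)
scene green_stand (array([ 0.5856, -0.0918]), np.float64(0.98), 0.62)
```

View pics/c6.png

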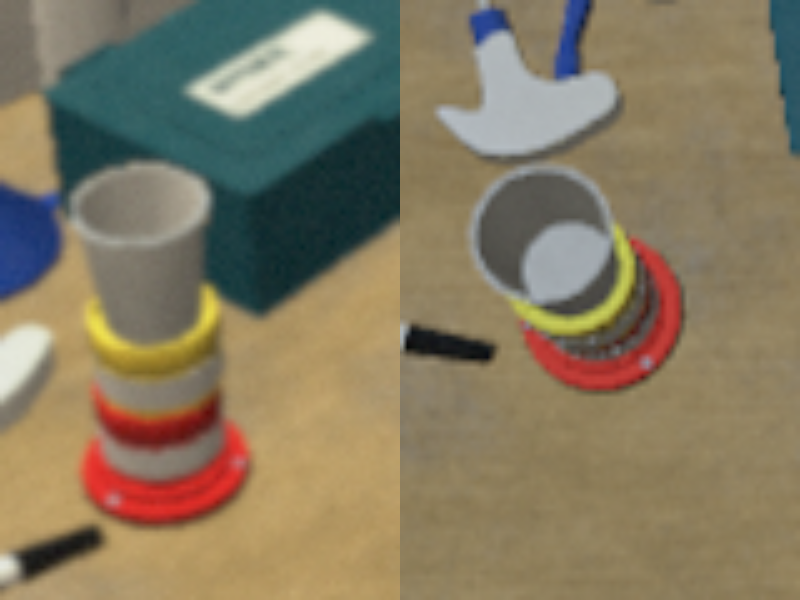

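Scene: red, yellow and cup are stacked upright (stand at (165,470), cup at (145,250)), with the cup bottom inside the yellow rim. Now the green tub.

>>> apply_moves --moves '[[[0,0.001,0.03],0],[[0,0,0.03],0],[[0,0,0.03],0],[[0,0,0.03],0],[[0,0,0.021],0]]'

```text
time_s: 22.28
tcp_pos: [0.5957, -0.3083, 0.0129]
ee_rot: [[-1.0, 0.0, -0.003], [0.0, 1.0, 0.001], [0.003, 0.001, -1.0]]
wrist_force: [0.2, 0.3, -0.1]
gripper_width: 0.994
gripper_force: 0.0
```

>>> apply_moves --moves '[[[0,0,0],0],[[0,0,0],0],[[0,0,0],0],[[0,0,0],0],[[0,0,0],0]]' --hand 0.055

```text
time_s: 22.7
tcp_pos: [0.5985, -0.309, 0.0182]
ee_rot: [[-1.0, -0.0, 0.004], [-0.0, 1.0, -0.001], [-0.004, -0.001, -1.0]]
wrist_force: [0.4, 0.9, 2.1]
gripper_width: 0.729
gripper_force: 30.0
```

>>> apply_moves --moves '[[[0,0,0],0],[[0,0,-0.015],0],[[0,0,-0.03],0],[[0,0,-0.03],0],[[0,0,-0.03],0]]'

```text
time_s: 23.12
tcp_pos: [0.5965, -0.3086, 0.1219]
ee_rot: [[-1.0, 0.0, -0.001], [0.0, 1.0, 0.0], [0.001, 0.0, -1.0]]
wrist_force: [1.3, -0.9, -1.4]
gripper_width: 0.728
gripper_force: 30.0
```

>>> apply_moves --moves '[[[0.002,0.036,0],0],[[0.002,0.036,0],0],[[0.002,0.036,0],0],[[0.002,0.036,0],0],[[0.002,0.036,0],0]]'

```text
time_s: 23.53
tcp_pos: [0.5863, -0.1273, 0.1212]
ee_rot: [[-1.0, 0.001, 0.0], [0.001, 1.0, 0.0], [-0.0, 0.0, -1.0]]
wrist_force: [1.1, 0.1, -3.0]
gripper_width: 0.727
gripper_force: 30.0
```

>>> apply_moves --moves '[[[0.001,0.0365,0],0],[[0,0,0],0],[[0,0,0],0]]'

```text
time_s: 23.78
tcp_pos: [0.5859, -0.0902, 0.1214]
ee_rot: [[-1.0, -0.004, 0.0], [-0.004, 1.0, 0.0], [-0.0, 0.0, -1.0]]
wrist_force: [0.5, 0.4, -1.9]
gripper_width: 0.728
gripper_force: 30.0
```

```bash
python3 look.py green_tub .586 -.092 .105 green_stand .586 -.092 0
```

```text
23.7833 [ 0.5859 -0.0902  0.1214]
wrist green_tub (array([ 0.5628, -0.0904]), np.float64(0.39), 0.88)
wrist green_stand (array([ 0.5653, -0.0907]), np.float64(0.4), 0.95)
top green_tub (array([ 0.5606, -0.0955]), np.float64(0.23), 0.52)
top green_stand (array([ 0.569 , -0.0919]), np.float64(0.52), 0.84)
scene green_tub (array([ 0.5763, -0.0949]), np.float64(0.73), 0.6)
scene green_stand (array([ 0.5861, -0.0908]), np.float64(0.94), 0.96)
```

>>> apply_moves --moves '[[[-0.001,-0.001,0.03],0],[[0,0,0.03],0],[[0,0,0.022],0],[[0,0,0],0],[[0,0,0],0]]'

```text
time_s: 24.65
tcp_pos: [0.5866, -0.0938, 0.038]
ee_rot: [[-1.0, -0.0, -0.003], [-0.0, 1.0, -0.001], [0.003, -0.001, -1.0]]
wrist_force: [1.1, 0.3, -1.5]
gripper_width: 0.727
gripper_force: 30.0
```

>>> apply_moves --moves '[[[0,0,0.003],0],[[0,0,0.003],0],[[0,0,0.003],0],[[0,0,0.003],0],[[0,0,0],0]]'

```text
time_s: 25.07
tcp_pos: [0.587, -0.0932, 0.0269]
ee_rot: [[-1.0, -0.0, -0.0], [-0.0, 1.0, 0.0], [0.0, 0.0, -1.0]]
wrist_force: [-0.6, -0.2, -2.5]
gripper_width: 0.728
gripper_force: 30.0
```

>>> apply_moves --moves '[[[0,0,0.0015],0],[[0,0,0.0015],0],[[0,0,0],0],[[0,0,0],0]]'

```text
time_s: 25.4
tcp_pos: [0.5873, -0.0933, 0.0261]
ee_rot: [[-1.0, -0.001, 0.001], [-0.001, 1.0, -0.0], [-0.001, -0.0, -1.0]]
wrist_force: [-3.9, 1.0, 8.6]
gripper_width: 0.728
gripper_force: 30.0
```

>>> apply_moves --moves '[[[0,0,0],0],[[0,0,0],0],[[0,0,0],0],[[0,0,0],0],[[0,0,-0.02],0]]' --hand 0.087

```text
time_s: 25.82
tcp_pos: [0.5842, -0.0933, 0.0403]
ee_rot: [[-1.0, 0.001, -0.008], [0.001, 1.0, 0.0], [0.008, 0.0, -1.0]]
wrist_force: [0.4, -0.5, 0.5]
gripper_width: 0.971
gripper_force: 0.0
```

>>> apply_moves --moves '[[[0,0,-0.03],0],[[0,0,-0.03],0],[[0,0,-0.03],0],[[0.028,-0.023,-0.02],0],[[0.028,-0.023,0],0]]'

```text
time_s: 26.23
tcp_pos: [0.5346, -0.1394, 0.1586]
ee_rot: [[-1.0, -0.004, 0.01], [-0.004, 1.0, -0.001], [-0.01, -0.001, -1.0]]
wrist_force: [0.1, -0.5, 0.4]
gripper_width: 0.999
gripper_force: 0.0
```

>>> apply_moves --moves '[[[0.033,-0.0265,0],0],[[0.033,-0.0265,0],0],[[0.032,-0.0265,0],0],[[0,0,0],0],[[0,0,0],0]]'

```text
time_s: 26.65
tcp_pos: [0.4327, -0.2191, 0.1542]
ee_rot: [[-1.0, 0.003, 0.0], [0.003, 1.0, -0.0], [-0.0, -0.0, -1.0]]
wrist_force: [0.6, -0.1, -0.0]
gripper_width: 0.999
gripper_force: 0.0
```

```bash
python3 look.py green_tub .587 -.093 .008 blue_tub .433 -.2187 0
```

```text
26.65 [ 0.4327 -0.2191  0.1542]
wrist green_tub None
wrist blue_tub None
top green_tub (array([ 0.6089, -0.0974]), np.float64(0.31), 0.73)
top blue_tub (array([ 0.4089, -0.2193]), np.float64(0.14), 0.42)
scene green_tub (array([ 0.5862, -0.0982]), np.float64(0.93), 0.95)
scene blue_tub (array([ 0.4329, -0.2184]), np.float64(0.86), 0.86)
```

```bash
python3 -c "
import glob,cv2,os,numpy as np
f=max(glob.glob('pics/scene_*'),key=os.path.getmtime);i=cv2.imread(f);a=cv2.resize(i[150:225,270:345],(400,400),interpolation=2)
f=max(glob.glob('pics/wrist_*'),key=os.path.getmtime);i=cv2.imread(f);b=cv2.resize(i[:300,120:420],(400,400))
cv2.imwrite('pics/c7.png',np.hstack([a,b]))"
```

```text
(no output)
```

View pics/c7.png

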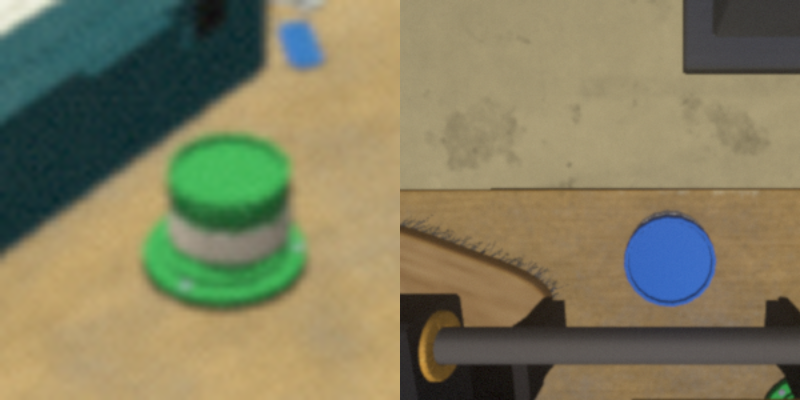

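Left panel: green is seated level inside the ring (228,210). Right panel: blue tub centred at (670,260), with the brush tip near (555,290) close to the left finger, so I'm checking that clearance.

Run:
```python
from h import *
p=imaging.capture("wrist")
d=models.cut_out(p,"scrub_brush")
if d:
    ys,xs=np.nonzero(d[0]["region"]);i=xs>np.percentile(xs,99.5)
    print(d[0]["confidence"],xs.max(),ys[i].mean())
for uv in[(236,215),(225,205)]:
    for z in(0,.03,.046): print(uv,z,at_z(p,uv,z).round(4))
p=imaging.capture("top")
for uv in[(412,225),(414,219),(411,230)]: print(at_z(p,uv,.04).round(4))
```

```text
0.94 233 217.44827586206895
(236, 215) 0 [ 0.4671 -0.3094  0.    ]
(236, 215) 0.03 [ 0.4575 -0.3006  0.03  ]
(236, 215) 0.046 [ 0.4524 -0.296   0.046 ]
(225, 205) 0 [ 0.4556 -0.3207  0.    ]
(225, 205) 0.03 [ 0.4471 -0.3109  0.03  ]
(225, 205) 0.046 [ 0.4426 -0.3057  0.046 ]
[ 0.4728 -0.3087  0.04  ]
[ 0.4881 -0.3148  0.04  ]
[ 0.4601 -0.3054  0.04  ]
```

Brush clears the finger by about 18 mm. Picking up blue.

>>> apply_moves --moves '[[[0,0,0.03],0],[[0,0,0.03],0],[[0,0,0.03],0],[[0,0,0.03],0],[[0,0,0.0195],0]]'

```text
time_s: 27.67
tcp_pos: [0.4329, -0.2177, 0.012]
ee_rot: [[-1.0, 0.0, -0.003], [0.0, 1.0, 0.001], [0.003, 0.001, -1.0]]
wrist_force: [-0.9, 0.2, -0.1]
gripper_width: 1.001
gripper_force: 0.0
```

>>> apply_moves --moves '[[[0,0,0],0],[[0,0,0],0],[[0,0,0],0],[[0,0,0],0],[[0,0,0],0]]' --hand 0.055

```text
time_s: 28.08
tcp_pos: [0.4353, -0.2181, 0.016]
ee_rot: [[-1.0, -0.0, 0.003], [-0.0, 1.0, -0.0], [-0.003, -0.0, -1.0]]
wrist_force: [-0.2, 1.3, 1.6]
gripper_width: 0.727
gripper_force: 29.9
```

>>> apply_moves --moves '[[[0,0,0],0],[[0,0,-0.015],0],[[0,0,-0.03],0],[[0,0,-0.04],0],[[0,0,-0.04],0]]'

```text
time_s: 28.5
tcp_pos: [0.4328, -0.2177, 0.1404]
ee_rot: [[-1.0, 0.0, -0.003], [0.0, 1.0, 0.001], [0.003, 0.001, -1.0]]
wrist_force: [1.6, 0.8, -2.8]
gripper_width: 0.726
gripper_force: 29.9
```

>>> apply_moves --moves '[[[-0.025,0.02,-0.02],0],[[-0.0258,0.0212,0],0],[[-0.0258,0.0212,0],0],[[-0.0258,0.0212,0],0],[[-0.0258,0.0212,0],0]]'

```text
time_s: 28.92
tcp_pos: [0.5628, -0.112, 0.1599]
ee_rot: [[-1.0, 0.0, 0.0], [0.0, 1.0, 0.001], [-0.0, 0.001, -1.0]]
wrist_force: [0.6, -0.5, -2.8]
gripper_width: 0.727
gripper_force: 29.9
```

>>> apply_moves --moves '[[[-0.0253,0.0207,0],0],[[0,0,0.02],0],[[0,0,0.02],0],[[0,0,0],0],[[0,0,0],0]]'

```text
time_s: 29.33
tcp_pos: [0.5864, -0.0926, 0.1185]
ee_rot: [[-1.0, -0.0, -0.003], [-0.0, 1.0, -0.0], [0.003, -0.0, -1.0]]
wrist_force: [0.8, -1.0, -1.8]
gripper_width: 0.733
gripper_force: 29.9
```

```bash
python3 look.py green_tub .587 -.093 .008 blue_tub .586 -.092 .105; python3 -c "
import glob,cv2,os,numpy as np
f=max(glob.glob('pics/scene_*'),key=os.path.getmtime);i=cv2.imread(f);a=cv2.resize(i[125:225,270:370],(400,400),interpolation=2)
f=max(glob.glob('pics/wrist_*'),key=os.path.getmtime);i=cv2.imread(f);b=cv2.resize(i[50:350,170:470],(400,400))
cv2.imwrite('pics/c8.png',np.hstack([a,b]))"
```

```text
29.3333 [ 0.5864 -0.0926  0.1185]
wrist green_tub (array([ 0.5594, -0.0944]), np.float64(0.2), 0.89)
wrist blue_tub None
top green_tub (array([ 0.5657, -0.0942]), np.float64(0.29), 0.58)
top blue_tub (array([ 0.5632, -0.0948]), np.float64(0.23), 0.52)
scene green_tub (array([ 0.5865, -0.0962]), np.float64(0.93), 0.83)
scene blue_tub (array([ 0.5779, -0.0962]), np.float64(0.72), 0.64)
```

View pics/c8.png

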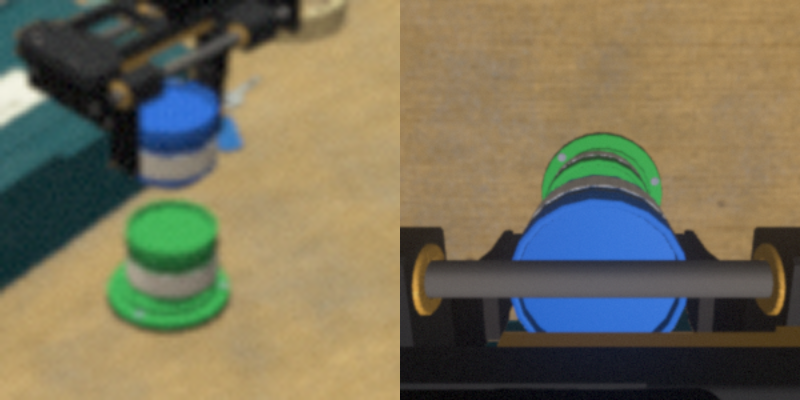

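Pictures: blue hangs level at (177,135) above green (172,240), and the wrist view centres the two within 1 mm. Lowering.

>>> apply_moves --moves '[[[0,0,0.015],0],[[0,0,0.015],0],[[0,0,0.006],0],[[0,0,0],0],[[0,0,0],0]]'

```text
time_s: 30.2
tcp_pos: [0.5878, -0.0926, 0.0835]
ee_rot: [[-1.0, -0.0, -0.0], [-0.0, 1.0, -0.0], [0.0, -0.0, -1.0]]
wrist_force: [0.1, -0.5, -2.0]
gripper_width: 0.728
gripper_force: 29.9
```

>>> apply_moves --moves '[[[0,0,0.003],0],[[0,0,0.003],0],[[0,0,0.003],0],[[0,0,0.003],0],[[0,0,0],0]]'

```text
time_s: 30.62
tcp_pos: [0.5872, -0.0924, 0.0707]
ee_rot: [[-1.0, -0.0, -0.001], [-0.0, 1.0, 0.0], [0.001, 0.0, -1.0]]
wrist_force: [-0.3, -0.3, -2.6]
gripper_width: 0.729
gripper_force: 29.9
```

>>> apply_moves --moves '[[[0,0,0.0015],0],[[0,0,0.0015],0],[[0,0,0],0],[[0,0,0],0]]'

```text
time_s: 30.95
tcp_pos: [0.5879, -0.0925, 0.07]
ee_rot: [[-1.0, -0.001, 0.001], [-0.001, 1.0, -0.0], [-0.001, -0.0, -1.0]]
wrist_force: [-2.2, 0.1, 5.8]
gripper_width: 0.728
gripper_force: 30.0
```

Contact came at exactly the seated height (0.070). Releasing and retreating.

>>> apply_moves --moves '[[[0,0,0],0],[[0,0,0],0],[[0,0,0],0],[[0,0,0],0],[[0,0,-0.02],0]]' --hand 0.087

```text
time_s: 31.37
tcp_pos: [0.5848, -0.0924, 0.0847]
ee_rot: [[-1.0, 0.001, -0.008], [0.001, 1.0, 0.0], [0.008, 0.0, -1.0]]
wrist_force: [-0.1, -0.1, 0.3]
gripper_width: 0.972
gripper_force: 0.0
```

>>> apply_moves --moves '[[[0,0,-0.03],0],[[0,0,-0.03],0],[[0,0,-0.03],0],[[0.02,-0.03,-0.02],0],[[0.02,-0.035,0],0]]'

```text
time_s: 31.78
tcp_pos: [0.551, -0.1572, 0.2037]
ee_rot: [[-1.0, -0.005, 0.011], [-0.005, 1.0, -0.002], [-0.011, -0.002, -1.0]]
wrist_force: [1.2, -1.7, -0.1]
gripper_width: 0.999
gripper_force: 0.0
```

>>> apply_moves --moves '[[[0.02,-0.035,0],0],[[0.02,-0.035,0],0],[[0.02,-0.035,0],0],[[0,-0.035,0],0],[[0,0,0],0]]'

```text
time_s: 32.2
tcp_pos: [0.4865, -0.3022, 0.1984]
ee_rot: [[-1.0, 0.005, 0.0], [0.005, 1.0, -0.002], [-0.0, -0.002, -1.0]]
wrist_force: [1.0, 0.8, 0.3]
gripper_width: 1.002
gripper_force: 0.0
```

```bash
python3 look.py blue_tub .587 -.093 .054 green_tub .587 -.093 .008 dosing_cup .602 .135 .1 marker_tub .59 .26 0 2>&1 | grep -v Trace; python3 -c "
import glob,cv2,os,numpy as np
f=max(glob.glob('pics/scene_*'),key=os.path.getmtime);i=cv2.imread(f);a=cv2.resize(i[140:280,170:360],(760,560),interpolation=2)
cv2.imwrite('pics/c9.png',a)"
```

```text
32.2 [ 0.4865 -0.3022  0.1984]
wrist blue_tub None
wrist green_tub None
wrist dosing_cup None
  File "look.py", line 10, in <module>
    b=find(p,a[i],np.array([float(a[i+1]),float(a[i+2])]),float(a[i+3]))
  File "h.py", line 16, in find
    for d in models.cut_out(p,name):
             ~~~~~~~~~~~~~~^^^^^^^^
ValueError: it knows: blue_tub, dosing_cup, green_stand, green_tub, marker, red_stand, red_tub, scrub_brush, yellow_tub
```

View pics/c9.png

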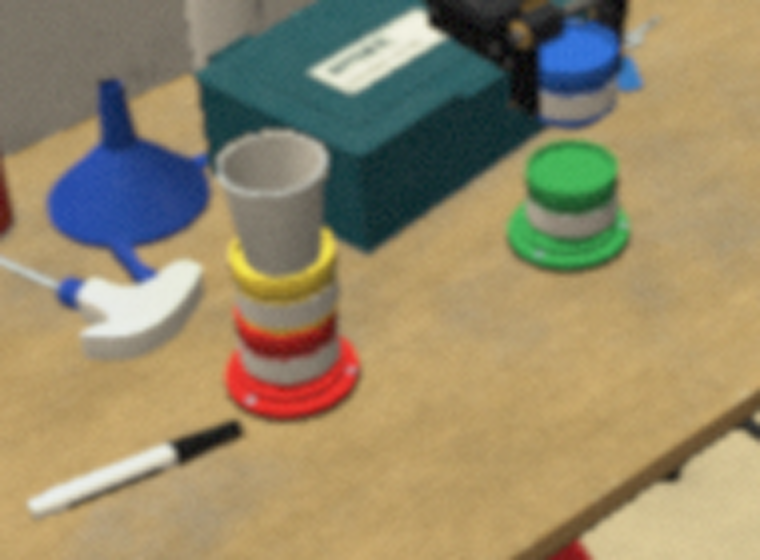

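That picture is the older one, with blue still in hand at (578,75), because the script stopped before the new scene shot. The red set is good there. Taking a fresh shot.

```bash
python3 look.py blue_tub .587 -.093 .054 dosing_cup .602 .135 .1; python3 -c "
import glob,cv2,os,numpy as np
f=max(glob.glob('pics/scene_*'),key=os.path.getmtime);i=cv2.imread(f);a=cv2.resize(i[140:280,170:360],(760,560),interpolation=2)
cv2.imwrite('pics/c10.png',a)"
```

```text
32.4 [ 0.4877 -0.2971  0.1981]
wrist blue_tub None
wrist dosing_cup None
top blue_tub (array([ 0.5856, -0.0876]), np.float64(0.66), 0.6)
top dosing_cup (array([0.6   , 0.1343]), np.float64(1.01), 0.57)
scene blue_tub (array([ 0.5874, -0.0961]), np.float64(0.94), 0.85)
scene dosing_cup (array([0.6014, 0.1333]), np.float64(0.95), 0.82)
```

View pics/c10.png

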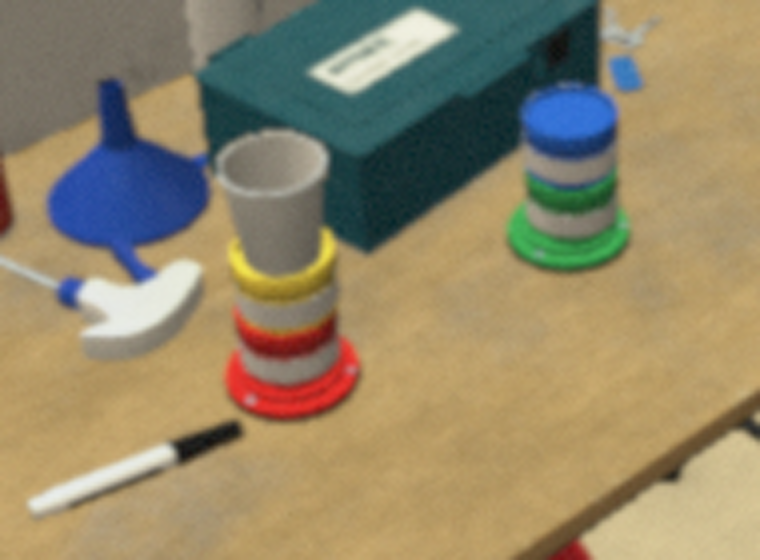

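Both stacks stand upright and seated: red set at (290,270), green set at (568,180). The marker hasn't moved, and the arm is clear. Handing in.

```bash
python3 -c "
from station import r
print(r.finish_job())"
```

```text
the job is handed in; nothing more can be done
None
```

Job handed in at about 32 s: the red stand holds the red tub, yellow tub and dosing cup (right way up), and the green stand holds the green and blue tubs; all look upright and seated, the brush and marker weren't touched, and the cup was carried at about 30 N, not the advised 5 N, because the gripper force is fixed.

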